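Snap the medicine transport box lid shut

ROBOT

A 7-joint arm with a two-finger parallel gripper is mounted at the origin on the work surface. World frame = base frame: x ahead of the robot, y to its left, z up, the work surface at z = 0. Lengths are in m, angles in rad, forces in N, time in s.
With the tool pointing down it reaches from about 0.425 to 0.8 m from the base axis. Payload 8.3 kg.
Tool frame: the origin (TCP) lies on the mounting face of the last link; the fingertips stand 173 mm ahead of it and the grasp point (between the pads) lies 155 mm ahead of it; z points along the fingers, y is the direction in which the jaws open and shut (so a half turn about z gives the same grasp; the last joint's range is limited). The gripper opens to 85 mm and grips with 20 to 120 N. Pads are 22 mm wide; open, the fingers measure 114 mm over their backs; the gripper's body (76 mm by 85 mm) begins 54 mm behind the grasp point. The pads swing forward as they close: fully open they stand 13 mm farther back than shut.
Start: joints at [-1.369, 0.383, 0.016, 1.37, -0.006, 1.388, -0.046], TCP at [0.164, 0.603, 0.405] pointing down, gripper open.
Joint ranges: [-2.95, 2.95], [-0.25, 2.06], [-1.52, 1.56], [0.18, 2.33], [-1.44, 4.58], [0.02, 2.06], [-3.01, 3.01]. Speed limits (rad/s): [2.39, 2.39, 3.01, 3.01, 3.14, 3.14, 3.14].

INTERFACE

Orientations are given as a rotation vector (axis times angle).
In Python, from plant import read_state, grab_frame, job_done gives the robot as it stands. The module is installed in compiled form; this text tells all that it offers.
- The arm moves only by the tool jog_arm, never from a script. Its argument "commands" is a list of rows, each a list of 7 numbers: the turn, a rotation vector about the tool's x, y, z in degrees, then the shift along the tool's x, y, z in mm, then the finger opening in mm, from 0 to 85.4. A call has 1 to 8 rows; each row shifts and turns the commanded pose from where the row before left it, along the tool's axes as they then stand; what a row does not reach is not made up. A row lasts 1/8 s, in which the tool goes at most 62.5 mm and 10.7 degrees, less where a joint would pass 70% of its speed; a pose out of reach is approached as far as the arm can. A call with a gripper value outside its range is refused whole. The fingers move at their own pace and stop on an object; "grip_force" is the grip in N (left out, the last holds). Time passes only in rows, so rows that do not move let the fingers close. It gives the time, the measured TCP pose, the force and the opening at its end, in the units of the state.
- read_state(): the state, without advancing time (a new reading comes with each control period).
- grab_frame(name): name is "scene" or "top" or "wrist"; returns a dict with "image" (400x640x3 uint8, red, green, blue), "depth" (400x640 float32, m along the optical axis (not along the pixel's ray), 0 where there is no reading), "fx", "fy", "cx", "cy" (pixels), "k1" (the pictures are not rectified: a ray, as slopes to the right and down, at radius r is drawn at 1 + k1 r^2 times it, then the intrinsics apply), "eye" and "attitude" of the camera in the world; the wrist camera has in their place "hand_eye" (4x4, takes a point from camera to tool coordinates, whose origin is the TCP and whose axes are the flange's). Camera axes: x right, y down, z forward; pixel columns grow to the right and rows downward; lengths in m; the calibration is good to about 2 mm. A picture is of the moment at which its call begins: read the wrist's pose just before it.
- job_done(): hands the job in, once; it reports no verdict.
The state is a dict: "time": time; "qpos": joint angles; "qvel": joint speeds; "joint_efforts": joint torques, N m; "eef_pos": TCP position; "tcp_rot": TCP orientation; "ft_force": force on the tool from outside, world axes, zero at the start; "moment": the same for the moment, N m; "opening": opening from 0.0 (shut) to 1.0 (fully open).
Only numpy, scipy, OpenCV 4.12 (cv2) and the standard library are available. Lean on these libraries where they do the work, as an engineer would, in place of code of your own. Each camera call takes 0.05 s, during which the arm holds its last target.

TASK

The lid lies on the red medicine transport box, but all four white sections of its rim still stand up: press each section down with the fingertips until it clicks shut and stays down. Do not pick up, shift or tip the box or any of the things around it, and finish with the hand clear.

Things in the scene. Friction and masses are not known exactly. Their poses are not given: they have to be found in the camera images.
- box: red medicine box with its lid on, loose, about 0.75 kg; foot 140 (x) by 180 mm (y), 150 by 190 mm over the lid; origin at centre of underside, z up. Lid: grey centre panel and corners (top 82 mm above the table), black handle on the panel along y (74 by 16 mm, top at 104 mm), four white rim sections between the corners; a yellow band shows under a section still up.
- rim_near (a joint): downward travel in m of the near rim section of the lid (at 61 mm along the box's -x): 0 = standing up (at the start), 0.008 = clicked shut. A spring clip holds it in both places: about 9 N straight down starts it, past half-way it snaps down to its stop; let go before half-way, it springs back up.
- press_near (a point): centre of the top face of the near rim section (a white flat bar, 28 mm wide, 126 mm long along the box's y, blue stripe at its middle), which is the place to press. It goes down with the section: 96 mm above the table while up, 88 mm when shut. Axes as the box.
- rim_far (a joint): downward travel in m of the far rim section of the lid (at 61 mm along the box's +x): 0 = standing up (at the start), 0.008 = clicked shut. A spring clip holds it in both places: about 9 N straight down starts it, past half-way it snaps down to its stop; let go before half-way, it springs back up.
- press_far (a point): centre of the top face of the far rim section (a white flat bar, 28 mm wide, 126 mm long along the box's y, blue stripe at its middle), which is the place to press. It goes down with the section: 96 mm above the table while up, 88 mm when shut. Axes as the box.
- rim_left (a joint): downward travel in m of the left rim section of the lid (at 81 mm along the box's +y): 0 = standing up (at the start), 0.008 = clicked shut. A spring clip holds it in both places: about 9 N straight down starts it, past half-way it snaps down to its stop; let go before half-way, it springs back up.
- press_left (a point): centre of the top face of the left rim section (a white flat bar, 28 mm wide, 86 mm long along the box's x, blue stripe at its middle), which is the place to press. It goes down with the section: 96 mm above the table while up, 88 mm when shut. Axes as the box.
- rim_right (a joint): downward travel in m of the right rim section of the lid (at 81 mm along the box's -y): 0 = standing up (at the start), 0.008 = clicked shut. A spring clip holds it in both places: about 9 N straight down starts it, past half-way it snaps down to its stop; let go before half-way, it springs back up.
- press_right (a point): centre of the top face of the right rim section (a white flat bar, 28 mm wide, 86 mm long along the box's x, blue stripe at its middle), which is the place to press. It goes down with the section: 96 mm above the table while up, 88 mm when shut. Axes as the box.
- vial_a: amber glass vial with blue cap, 28 mm across, 52 mm tall, upright; origin at centre of underside; bystander, loose
- vial_b: amber glass vial with orange cap, 28 mm across, 52 mm tall, upright; origin at centre of underside; bystander, loose
- carton_flat: white medicine carton with blue stripe, 110 (x) by 60 (y) by 40 mm high; origin at centre of underside; bystander, loose
- carton_tall: white medicine carton with green stripe, 45 (x) by 70 (y) by 85 mm high; origin at centre of underside; bystander, loose
- marker: marker pen with green cap lying along its y, 120 mm long, 15 mm thick; origin at centre of underside; bystander, loose
- mouse: black computer mouse, 100 (x) by 58 (y) by 26 mm high; origin at centre of underside; bystander, loose
- pen_cup: red pen cup, 74 mm across the mouth, 90 mm tall (pens to 134 mm); origin at centre of underside; bystander, loose

How it is judged:
By the outcome, as a careful person would: the job done as asked, in the order asked, and still so for the second after the job is handed in, with the robot touching nothing.
It also fails if it takes over 42 s, if anything falls off the work surface, if the arm or the gripper's body presses on something with over 40 N, if the wrist force passes 120 N, or if a joint passes its speed limit or range.

## Working session

There is one attempt and no reset: what is moved stays moved. The work goes in short steps, Python scripts to look and compute and a tool call to move; the robot and the scene stay as the last step left them, time stands still between calls to the robot, and variables do not carry over. Pictures are saved under pics/ and viewed, and the job is handed in when it is done.

Besides the shell and the picture viewer there is one more tool, called after "Emit:" in YAML: its name, and indented under it one key for each argument. jog_arm: Moves the arm, as the interface text tells. Its arguments: {"type":"object","properties":{"commands":{"type":"array","items":{"type":"array","items":{"type":"number"}}},"grip_force":{"type":"number"}},"required":["commands"]}

```bash
mkdir -p pics
python3 - <<'E'
from plant import *
import cv2,numpy as np
s=read_state();print({k:np.round(v,3).tolist() for k,v in s.items()})
for n in("scene","top"):
    f=grab_frame(n);cv2.imwrite(f"pics/{n}0.png",f["image"][:,:,::-1]);np.savez(f"{n}0.npz",**f)
    print(n,{k:np.round(v,3).tolist() for k,v in f.items() if k not in("image","depth")})
E
```

```text
{'time': 0.0, 'qpos': [-1.369, 0.384, 0.016, 1.371, -0.006, 1.388, -0.046], 'qvel': [0.001, 0.001, 0.001, 0.0, 0.002, 0.001, -0.001], 'joint_efforts': [-0.0, -62.761, 0.844, -37.182, 0.016, 0.014, -0.0], 'eef_pos': [0.163, 0.603, 0.404], 'tcp_rot': [-0.415, -3.114, 0.003], 'ft_force': [-0.065, 0.548, -0.709], 'moment': [-0.002, 0.023, 0.009], 'opening': 0.992}
scene {'fx': 466.245, 'fy': 466.245, 'cx': 318.809, 'cy': 201.091, 'k1': -0.065, 'eye': [1.205, 0.517, 0.799], 'attitude': [-1.134, -2.354, 1.006]}
top {'fx': 487.197, 'fy': 487.197, 'cx': 317.46, 'cy': 190.908, 'k1': -0.037, 'eye': [0.522, 0.042, 1.159], 'attitude': [-2.19, 2.177, -0.079]}
```

View pics/scene0.png

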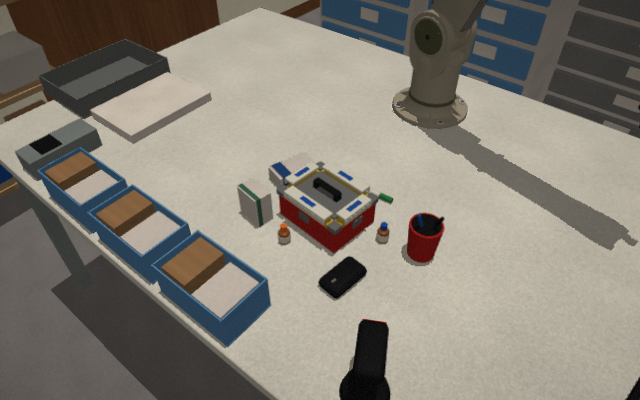

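View pics/top0.png

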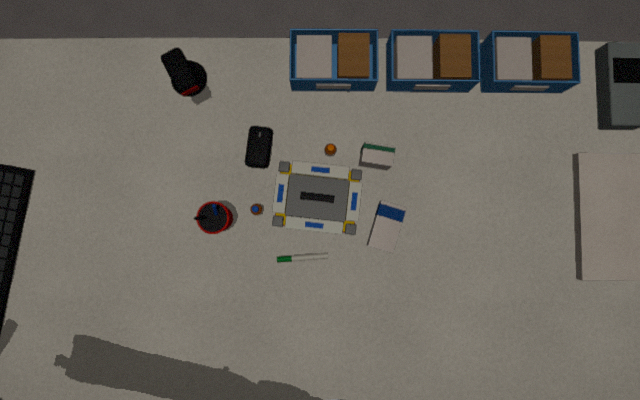

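The scene view shows the box at about (327,205), surrounded by the vials, cartons, marker, mouse and cup. In the top view the blue stripes are at about (320,170), (354,201), (314,225) and (280,193). I'll measure them.

```bash
cat > h.py <<'E'
import numpy as np,cv2
from scipy.spatial.transform import Rotation as R
def pts(f,uv,d=None):
    uv=np.atleast_2d(np.array(uv,float))
    K=np.array([[f["fx"],0,f["cx"]],[0,f["fy"],f["cy"]],[0,0,1]],float)
    n=cv2.undistortPoints(uv[:,None],K,np.array([float(f["k1"]),0,0,0])).reshape(-1,2)
    if d is None: d=np.array([f["depth"][int(round(v)),int(round(u))] for u,v in uv])
    d=np.broadcast_to(d,len(n))
    return np.c_[n*d[:,None],d]
def world(f,uv,d=None):
    return R.from_rotvec(f["attitude"]).apply(pts(f,uv,d))+f["eye"]
E
python3 - <<'E'
from h import *
for n,win in(("top",(150,240,262,375)),("scene",(155,245,270,385))):
    f=dict(np.load(f"{n}0.npz"));im=f["image"].astype(int)
    r,g,b=im[...,0],im[...,1],im[...,2]
    m=((b>r+50)&(b>g+25)).astype(np.uint8)
    k,l,st,c=cv2.connectedComponentsWithStats(m)
    for i in range(1,k):
        u,v=c[i]
        if st[i,4]>8 and win[0]<v<win[1] and win[2]<u<win[3]:
            vs,us=np.where(l==i);P=world(f,np.c_[us,vs]);print(n,c[i].round(1),st[i,4],P.mean(0).round(4),np.median(P[:,2]).round(4))
    if n=="top":
        # height map of neighbourhood
        vv,uu=np.mgrid[120:275,180:420];P=world(f,np.c_[uu.ravel(),vv.ravel()])
        sel=(P[:,2]>.09)&(abs(P[:,2]-.1)<.02)
        print(P[sel].min(0),P[sel].max(0))
        Z=P[:,2].reshape(vv.shape)
        k,l,st,c=cv2.connectedComponentsWithStats((Z>.012).astype(np.uint8))
        PP=P.reshape(*vv.shape,3)
        for i in range(1,k):
            if st[i,4]>15:
                Q=PP[l==i];print(c[i].round()+[180,120],st[i,4],Q.min(0).round(3),Q.max(0).round(3))
        cv2.imwrite("pics/crop.png",cv2.resize(f["image"][120:275,180:420,::-1],None,fx=3.3,fy=3.3,interpolation=cv2.INTER_CUBIC))
E
```

```text
top [320.2 169.3] 75 [0.646  0.0378 0.1112] 0.0971
top [279.9 193.1] 79 [0.5936 0.1246 0.1108] 0.0975
top [353.6 201.2] 80 [ 0.5782 -0.0353  0.0973] 0.0971
top [313.6 224.8] 77 [0.5262 0.0516 0.097 ] 0.0971
[ 0.50647173 -0.12531492  0.09002706] [0.7056467  0.31020577 0.11984506]
[258. 146.] 1006 [0.522 0.042 0.012] [0.762 0.216 1.159]
[377. 155.] 808 [ 0.522 -0.129  0.014] [0.714 0.042 1.159]
[330. 149.] 127 [0.691 0.001 0.013] [0.718 0.029 0.058]
[317. 197.] 5776 [ 0.506 -0.054  0.061] [0.669 0.144 1.159]
[213. 217.] 956 [0.507 0.042 0.013] [0.577 0.311 1.159]
[386. 226.] 1327 [ 0.465 -0.16   0.012] [0.585 0.042 1.159]
[256. 209.] 128 [0.522 0.042 0.014] [0.576 0.2   1.159]
[301. 257.] 210 [0.442 0.021 0.012] [0.522 0.137 1.159]
scene [281.1 169.4] 127 [ 0.5597 -0.1198  0.0459] 0.0401
scene [301.8 171.2] 45 [ 0.5774 -0.0351  0.0959] 0.096
scene [345.1 175.1] 45 [0.5258 0.0523 0.0962] 0.0963
scene [307.2 201. ] 55 [0.647  0.0389 0.096 ] 0.0961
scene [353.6 205.4] 57 [0.5955 0.1263 0.0963] 0.0962
scene [383.8 225.6] 36 [0.5651 0.1893 0.0492] 0.0505
```

View pics/crop.png

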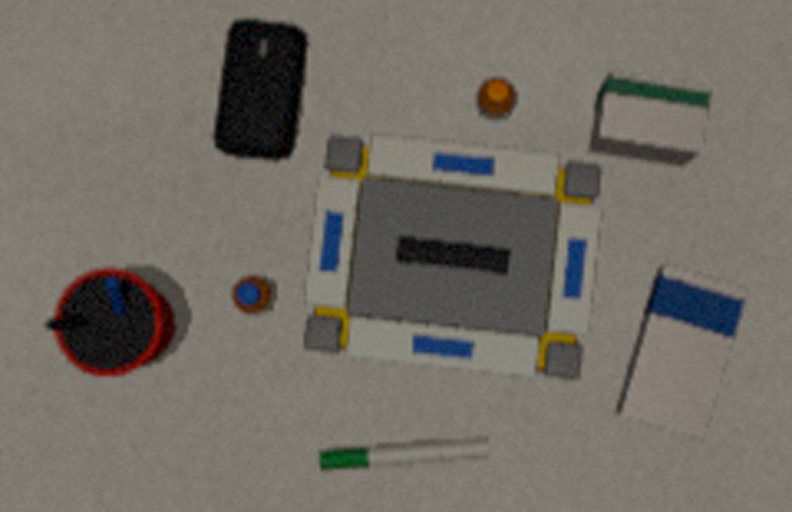

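Box centre comes out at about (0.586, 0.045) with a yaw of about −6.2°. The press points are near (0.526,0.052), far (0.647,0.039), left (0.595,0.126) and right (0.578,−0.035). Next I work out the move in tool axes.

```bash
cat >> h.py <<'E'
def goto(tx,ty,tz_tip,yaw_y=None):
    from plant import read_state
    s=read_state();r=R.from_rotvec(s["tcp_rot"]);p=np.array(s["eef_pos"])
    ya=r.apply([0,1,0]);z=r.apply([0,0,1])
    print("t",round(float(s["time"]),2),"tip",(p+.173*z).round(4),"z",z.round(4),"yaw y",np.degrees(np.arctan2(ya[1],ya[0])).round(2),"F",np.round(s["ft_force"],1),"op",s["opening"])
    yw=np.radians(83.8);y=np.array([np.cos(yw),np.sin(yw),0]);zz=np.array([0,0,-1.]);x=np.cross(y,zz)
    D=R.from_matrix(np.c_[x,y,zz])
    print("turn deg",np.degrees((r.inv()*D).as_rotvec()).round(2))
    d=np.array([tx,ty,tz_tip+.173])-p
    print("shift tool mm (before turn)",(r.inv().apply(d)*1e3).round(1),"(after)",(D.inv().apply(d)*1e3).round(1))
P=dict(near=(.526,.052),far=(.647,.039),left=(.595,.126),right=(.578,-.035))
E
python3 -c "
from h import *
goto(*P['near'],.15)"
```

```text
t 0.1 tip [0.1634 0.6028 0.2308] z [-5.0e-04 -1.8e-03 -1.0e+00] yaw y 74.83 F [ 0.  -0.9  0.5] op 1.0005692835835538
turn deg [-0.1  -0.01 -8.97]
shift tool mm (before turn) [-494.1 -436.9   81.6] (after) [-419.9 -508.7   80.8]
```

Emit:
jog_arm:
  commands:
    - [0,0,-4.5,0,0,0,0]
    - [0,0,-4.5,0,0,0,0]
    - [0,0,0,-35,-42,0,0]
    - [0,0,0,-35,-42,0,0]
    - [0,0,0,-35,-42,0,0]
    - [0,0,0,-35,-42,0,0]
    - [0,0,0,-35,-42,0,0]
    - [0,0,0,-35,-42,0,0]
  grip_force: 40

```text
time: 1.1
eef_pos: [0.3459, 0.3283, 0.4045]
tcp_rot: [-0.169, -3.137, 0.0]
ft_force: [1.5, 0.0, -0.4]
opening: -0.005
```

Emit:
jog_arm:
  commands:
    - [0,0,0,-35,-42,0,0]
    - [0,0,0,-35,-42,0,0]
    - [0,0,0,-35,-42,0,0]
    - [0,0,0,-35,-42,0,0]
    - [0,0,0,-35,-42,0,0]
    - [0,0,0,-35,-42,0,0]
    - [0,0,0,0,0,40,0]
    - [0,0,0,0,0,0,0]

```text
time: 2.1
eef_pos: [0.5259, 0.0567, 0.3618]
tcp_rot: [-0.17, -3.131, 0.003]
ft_force: [-0.0, 0.1, -0.3]
opening: -0.001
```

```bash
python3 -c "
from h import *
goto(*P['near'],.12)
from plant import *
for n in('scene','wrist','top'):
    f=grab_frame(n);cv2.imwrite(f'pics/{n}1.png',f['image'][:,:,::-1]);np.savez(n+'1.npz',**f)
print(f.keys())
"
```

```text
t 2.1 tip [0.5248 0.0564 0.1888] z [-0.0064 -0.0017 -1.    ] yaw y 83.77 F [-0.   0.1 -0.3] op -0.0007414832375557795
turn deg [-0.13 -0.36 -0.03]
shift tool mm (before turn) [-1.  -4.5 68.8] (after) [-0.6 -4.7 68.8]
dict_keys(['image', 'depth', 'fx', 'fy', 'cx', 'cy', 'k1', 'eye', 'attitude'])
```

View pics/scene1.png

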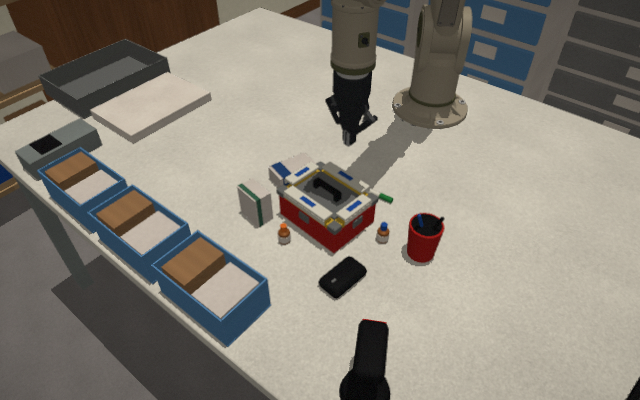

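View pics/wrist1.png

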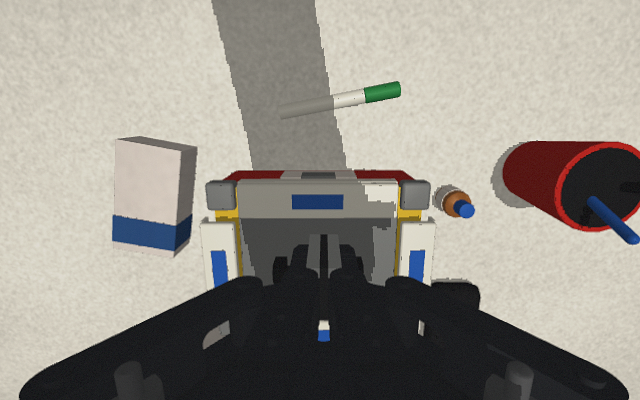

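Emit:
jog_arm:
  commands:
    - [0,0,0,0,-4,35,0]
    - [0,0,0,0,-1,28,0]
    - [0,0,0,0,0,0,0]
    - [0,0,0,0,0,0,0]

```text
time: 2.75
eef_pos: [0.527, 0.0526, 0.3036]
tcp_rot: [0.168, 3.135, 0.001]
ft_force: [-0.2, 0.3, 0.8]
opening: -0.004
```

```bash
python3 -c "
from h import *
goto(*P['near'],.096)
"
```

```text
t 2.75 tip [0.5274 0.0527 0.1306] z [ 2.4e-03  7.0e-04 -1.0e+00] yaw y 83.88 F [-0.2  0.3  0.8] op -0.003715764305111327
turn deg [0.06 0.13 0.08]
shift tool mm (before turn) [ 1.  -0.7 34.6] (after) [ 0.9 -0.7 34.6]
```

The scene picture shows the shut fingers above the near section, at about (348,140). The wrist picture shows its stripe centred between the side sections at (318,202), with yellow still visible at the corners. I descend gently.

Emit:
jog_arm:
  commands:
    - [0,0,0,1,-1,24,0]
    - [0,0,0,0,0,4,0]
    - [0,0,0,0,0,0,0]
    - [0,0,0,0,0,0,0]

```text
time: 3.25
eef_pos: [0.5258, 0.0512, 0.2749]
tcp_rot: [0.169, 3.135, 0.001]
ft_force: [-0.2, 0.9, 0.4]
opening: -0.002
```

Emit:
jog_arm:
  commands:
    - [0,0,0,0,0,4,0]
    - [0,0,0,0,0,0,0]

```text
time: 3.5
eef_pos: [0.5253, 0.0512, 0.2697]
tcp_rot: [0.169, 3.137, -0.0]
ft_force: [1.3, 0.1, -0.3]
opening: -0.001
```

Emit:
jog_arm:
  commands:
    - [0,0,0,0,0,4,0]
    - [0,0,0,0,0,0,0]

```text
time: 3.75
eef_pos: [0.5252, 0.0511, 0.2654]
tcp_rot: [-0.169, -3.136, 0.0]
ft_force: [0.6, -1.1, 0.2]
opening: 0.002
```

Emit:
jog_arm:
  commands:
    - [0,0,0,0,0,2,0]
    - [0,0,0,0,0,0,0]

```text
time: 4.0
eef_pos: [0.5252, 0.0511, 0.2634]
tcp_rot: [-0.169, -3.137, 0.0]
ft_force: [0.1, -0.2, 0.3]
opening: -0.003
```

```bash
python3 -c "
from h import *
goto(*P['near'],.086)
from plant import *
for n in('scene','wrist'):
    f=grab_frame(n);im=f['image'][:,:,::-1]
    if n=='scene': im=cv2.resize(im[120:260,230:420],None,fx=4,fy=4,interpolation=cv2.INTER_CUBIC)
    cv2.imwrite(f'pics/{n}2.png',im)
"
```

```text
t 4.0 tip [0.5251 0.0511 0.0904] z [-5.e-04 -2.e-04 -1.e+00] yaw y 83.83 F [ 0.1 -0.2  0.3] op -0.0029781162247648654
turn deg [-0.01 -0.03  0.03]
shift tool mm (before turn) [-0.7  0.9  4.4] (after) [-0.7  0.9  4.4]
```

View pics/scene2.png

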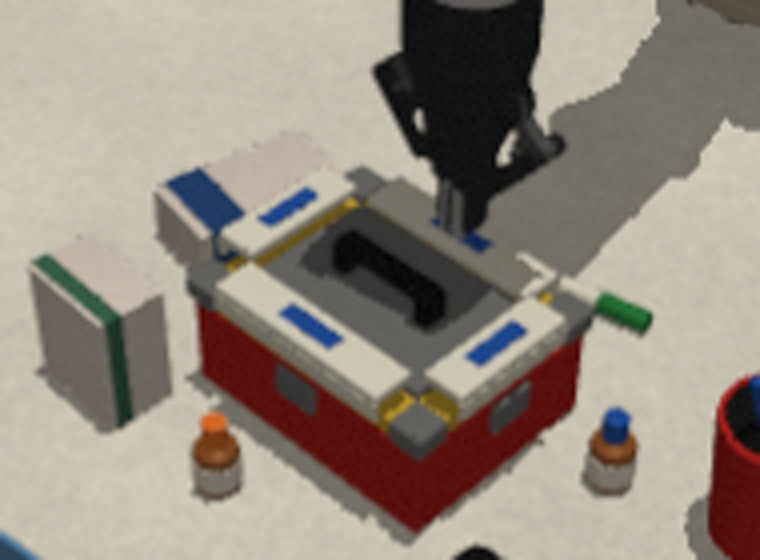

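View pics/wrist2.png

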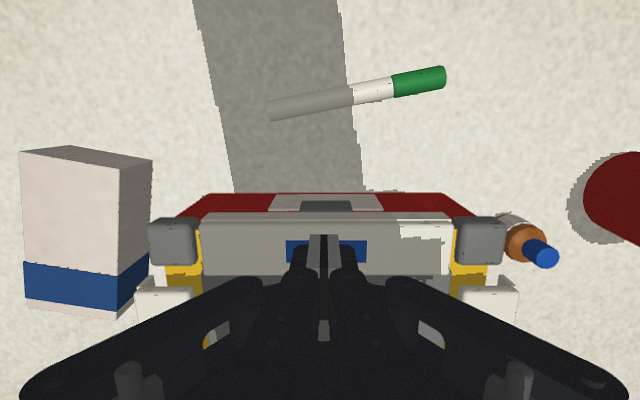

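The fingertips are on the near stripe at scene crop (460,225). The near section may have snapped already, since I feel no force. I go down until I feel the stop.

Emit:
jog_arm:
  commands:
    - [0,0,0,-0.5,0.5,2,0]
    - [0,0,0,0,0,0,0]

```text
time: 4.35
eef_pos: [0.5259, 0.0516, 0.2616]
tcp_rot: [-0.169, -3.137, 0.0]
ft_force: [0.6, -0.2, -0.4]
opening: 0.0
```

Emit:
jog_arm:
  commands:
    - [0,0,0,0,0,2,0]
    - [0,0,0,0,0,0,0]

```text
time: 4.6
eef_pos: [0.5259, 0.0514, 0.2613]
tcp_rot: [0.169, 3.137, 0.002]
ft_force: [-8.0, -0.5, 17.7]
opening: -0.001
```

The stop is felt at tip z = 88.3 mm with 18 N, so the near section is shut. I lift and look.

Emit:
jog_arm:
  commands:
    - [0,0,0,0,0,-6,0]
    - [0,0,0,0,0,-30,0]
    - [0,0,0,0,0,-30,0]
    - [0,0,0,0,0,0,0]

```text
time: 5.1
eef_pos: [0.5267, 0.0515, 0.328]
tcp_rot: [0.169, 3.133, 0.002]
ft_force: [1.0, -0.3, -0.9]
opening: -0.003
```

```bash
cat > b.py <<'E'
from h import *
def blue(tag):
    from plant import grab_frame
    for n,win in(("scene",(150,245,270,395)),("top",(150,240,262,375))):
        f=grab_frame(n);im=f["image"].astype(int)
        o=f["image"][:,:,::-1]; o=o[120:260,230:420] if n=="scene" else o[130:270,190:410]
        cv2.imwrite(f"pics/{n}_{tag}.png",cv2.resize(o,None,fx=3.6,fy=3.6,interpolation=cv2.INTER_CUBIC))
        r,g,b=im[...,0],im[...,1],im[...,2]
        m=((b>r+40)&(b>g+20)).astype(np.uint8)
        k,l,st,c=cv2.connectedComponentsWithStats(m)
        for i in range(1,k):
            u,v=c[i]
            if st[i,4]>8 and win[0]<v<win[1] and win[2]<u<win[3]:
                vs,us=np.where(l==i);P=world(f,np.c_[us,vs]);P=P[(P[:,2]>.03)&(P[:,2]<.15)]
                if len(P):print(n,c[i].round(1),st[i,4],np.median(P,0).round(4))
E
python3 -c "
from b import *
blue('n');goto(*P['right'],.125)"
```

```text
scene [281.  169.5] 142 [ 0.5551 -0.1239  0.0402]
scene [301.7 171.3] 46 [ 0.5771 -0.0352  0.0956]
scene [345.1 177.9] 41 [0.5255 0.0526 0.0877]
scene [307.3 201.1] 63 [0.6475 0.0396 0.096 ]
scene [353.6 205.6] 61 [0.5965 0.1263 0.096 ]
scene [383.5 225.6] 45 [0.5663 0.1893 0.0495]
top [319.9 169.4] 82 [0.6479 0.0384 0.0976]
top [280.7 185.8] 15 [0.6124 0.1236 0.0976]
top [353.7 200.7] 86 [ 0.5787 -0.0362  0.0971]
t 5.2 tip [0.5257 0.0517 0.1525] z [ 0.e+00  2.e-04 -1.e+00] yaw y 83.84 F [-0.1 -0.4 -0.8] op -0.0026576716692732283
turn deg [ 0.01 -0.    0.04]
shift tool mm (before turn) [-61.3 -80.5  27.5] (after) [-61.3 -80.5  27.5]
```

View pics/scene_n.png

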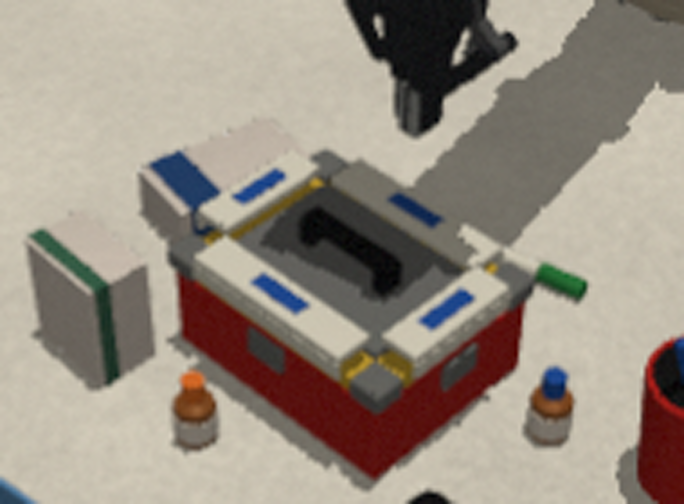

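The near section now reads 0.0877 m, the other three read 0.096, and the box hasn't moved. Its stripe shows at crop (415,210). Next is the right section.

Emit:
jog_arm:
  commands:
    - [0,0,0,-20,-27,0,0]
    - [0,0,0,-20,-27,0,0]
    - [0,0,0,-21,-26.5,0,0]
    - [0,0,0,0,0,25,0]
    - [0,0,0,0,0,0,0]
    - [0,0,0,0,0,0,0]

```text
time: 5.95
eef_pos: [0.5777, -0.0345, 0.3005]
tcp_rot: [-0.168, -3.136, 0.0]
ft_force: [0.0, -0.0, -0.0]
opening: 0.002
```

```bash
python3 -c "
from h import *
goto(*P['right'],.087)"
```

```text
t 5.95 tip [ 0.5775 -0.0345  0.1275] z [-0.0011  0.     -1.    ] yaw y 83.88 F [ 0. -0. -0.] op 0.0017718210792000725
turn deg [-0.01 -0.06  0.08]
shift tool mm (before turn) [-0.4 -0.5 40.5] (after) [-0.3 -0.5 40.5]
```

Emit:
jog_arm:
  commands:
    - [0,0,0,0,0,25,0]
    - [0,0,0,0,0,4,0]
    - [0,0,0,0,0,4,0]
    - [0,0,0,0,0,2,0]
    - [0,0,0,0,0,2,0]
    - [0,0,0,0,0,2,0]
    - [0,0,0,0,0,0,0]

```text
time: 6.82
eef_pos: [0.5779, -0.0351, 0.2617]
tcp_rot: [0.169, 3.137, -0.0]
ft_force: [0.3, 0.3, -0.8]
opening: 0.003
```

Emit:
jog_arm:
  commands:
    - [0,0,0,0,0,2,0]
    - [0,0,0,0,0,0,0]

```text
time: 7.08
eef_pos: [0.5779, -0.0352, 0.2614]
tcp_rot: [0.169, 3.136, 0.001]
ft_force: [-7.0, 0.9, 15.1]
opening: -0.0
```

The stop is felt at 88.4 mm, as with the first. I lift and go to the far section, rising above the handle on the way.

Emit:
jog_arm:
  commands:
    - [0,0,0,0,0,-6,0]
    - [0,0,0,0,0,-30,0]
    - [0,0,0,0,0,-30,0]
    - [0,0,0,0,0,0,0]

```text
time: 7.58
eef_pos: [0.5787, -0.0354, 0.3283]
tcp_rot: [0.169, 3.132, 0.001]
ft_force: [0.1, -0.6, -0.8]
opening: 0.002
```

```bash
python3 -c "
from b import *
blue('r');goto(*P['far'],.125)"
```

```text
scene [281.4 169.9] 150 [ 0.5558 -0.123   0.0399]
scene [301.7 174. ] 42 [ 0.5782 -0.0354  0.0875]
scene [344.9 177.8] 50 [0.5258 0.0524 0.0877]
scene [307.2 201.1] 64 [0.6468 0.0385 0.0956]
scene [353.6 205.6] 61 [0.5956 0.1263 0.0955]
scene [383.6 225.6] 46 [0.5665 0.1894 0.0497]
top [319.9 169.4] 82 [0.6481 0.0384 0.0971]
top [279.9 192.9] 88 [0.5951 0.1256 0.0971]
top [313.4 224.8] 82 [0.5258 0.0508 0.089 ]
t 7.67 tip [ 0.5778 -0.035   0.1525] z [-0.  0. -1.] yaw y 83.83 F [0.4 0.4 0.1] op 0.00020580833006191243
turn deg [ 0.   -0.    0.03]
shift tool mm (before turn) [-60.9  81.   27.5] (after) [-60.8  81.   27.5]
```

Emit:
jog_arm:
  commands:
    - [0,0,0,-20,27,0,0]
    - [0,0,0,-20,27,0,0]
    - [0,0,0,-21,27,0,0]
    - [0,0,0,0,0,25,0]
    - [0,0,0,0,0,0,0]
    - [0,0,0,0,0,0,0]

```text
time: 8.43
eef_pos: [0.647, 0.0384, 0.3006]
tcp_rot: [-0.171, -3.136, 0.001]
ft_force: [0.5, -0.2, 0.0]
opening: -0.001
```

```bash
python3 -c "
from h import *
goto(*P['far'],.087)"
```

```text
t 8.43 tip [0.6468 0.0383 0.1276] z [-9.e-04 -5.e-04 -1.e+00] yaw y 83.78 F [ 0.5 -0.2  0. ] op -0.0007758364301505467
turn deg [-0.03 -0.05 -0.02]
shift tool mm (before turn) [ 0.   0.7 40.6] (after) [ 0.1  0.6 40.6]
```

Emit:
jog_arm:
  commands:
    - [0,0,0,0,0,25,0]
    - [0,0,0,0,0,4,0]
    - [0,0,0,0,0,4,0]
    - [0,0,0,0,0,2,0]
    - [0,0,0,0,0,2,0]
    - [0,0,0,0,0,2,0]
    - [0,0,0,0,0,0,0]

```text
time: 9.3
eef_pos: [0.6473, 0.039, 0.2617]
tcp_rot: [0.169, 3.137, -0.0]
ft_force: [0.2, -0.1, 1.0]
opening: -0.002
```

Emit:
jog_arm:
  commands:
    - [0,0,0,0,0,2,0]
    - [0,0,0,0,0,0,0]

```text
time: 9.55
eef_pos: [0.6473, 0.0389, 0.2615]
tcp_rot: [0.169, 3.136, 0.001]
ft_force: [-6.5, -0.1, 11.9]
opening: -0.002
```

Emit:
jog_arm:
  commands:
    - [0,0,0,0,0,-6,0]
    - [0,0,0,0,0,-30,0]
    - [0,0,0,0,0,-30,0]
    - [0,0,0,0,0,0,0]

```text
time: 10.05
eef_pos: [0.648, 0.0387, 0.3286]
tcp_rot: [0.169, 3.132, 0.001]
ft_force: [0.3, -0.3, -0.0]
opening: -0.001
```

```bash
python3 -c "
from b import *
blue('f');goto(*P['left'],.125)"
```

```text
scene [281.5 170. ] 155 [ 0.556  -0.1219  0.0398]
scene [297.4 176.6] 14 [ 0.5927 -0.0365  0.0876]
scene [345.2 177.9] 42 [0.526  0.0534 0.0882]
scene [307.4 203.7] 53 [0.647  0.0394 0.0879]
scene [353.6 205.6] 61 [0.5961 0.1265 0.096 ]
scene [383.6 225.6] 46 [0.5669 0.189  0.0504]
top [278.3 194.2] 35 [0.5907 0.1297 0.0968]
top [354.9 201.3] 37 [ 0.5791 -0.0389  0.0886]
t 10.15 tip [0.6472 0.039  0.1525] z [ 0.  0. -1.] yaw y 83.83 F [ 0.3 -0.8 -0.8] op -0.0008997615655451052
turn deg [0.   0.   0.03]
shift tool mm (before turn) [61.2 80.9 27.5] (after) [61.2 80.8 27.5]
```

The far section reads 0.0879 m, so it's shut. Now the left one.

Emit:
jog_arm:
  commands:
    - [0,0,0,20,27,0,0]
    - [0,0,0,20,27,0,0]
    - [0,0,0,21,27,0,0]
    - [0,0,0,0,0,25,0]
    - [0,0,0,0,0,0,0]
    - [0,0,0,0,0,0,0]

```text
time: 10.9
eef_pos: [0.5954, 0.1254, 0.3006]
tcp_rot: [-0.171, -3.136, 0.001]
ft_force: [-0.5, 0.3, 0.2]
opening: -0.0
```

```bash
python3 -c "
from h import *
goto(*P['left'],.087)"
```

```text
t 10.9 tip [0.5953 0.1252 0.1276] z [-7.e-04 -8.e-04 -1.e+00] yaw y 83.77 F [-0.5  0.3  0.2] op -0.00023521644493097626
turn deg [-0.05 -0.03 -0.03]
shift tool mm (before turn) [ 0.5  0.6 40.6] (after) [ 0.5  0.6 40.6]
```

Emit:
jog_arm:
  commands:
    - [0,0,0,0,0,25,0]
    - [0,0,0,0,0,4,0]
    - [0,0,0,0,0,4,0]
    - [0,0,0,0,0,2,0]
    - [0,0,0,0,0,2,0]
    - [0,0,0,0,0,2,0]
    - [0,0,0,0,0,0,0]

```text
time: 11.78
eef_pos: [0.5953, 0.1262, 0.2617]
tcp_rot: [0.169, 3.137, 0.0]
ft_force: [-0.4, 0.1, 0.6]
opening: 0.002
```

Emit:
jog_arm:
  commands:
    - [0,0,0,0,0,2,0]
    - [0,0,0,0,0,0,0]

```text
time: 12.02
eef_pos: [0.5954, 0.126, 0.2614]
tcp_rot: [0.169, 3.136, 0.001]
ft_force: [-5.5, -1.4, 14.2]
opening: -0.002
```

Emit:
jog_arm:
  commands:
    - [0,0,0,0,0,-6,0]
    - [0,0,0,0,0,-30,0]
    - [0,0,0,0,0,-50,0]
    - [0,0,0,0,0,-50,0]
    - [0,0,0,40,0,-10,0]
    - [0,0,0,40,0,0,0]
    - [0,0,0,40,0,0,0]
    - [0,0,0,0,0,0,0]

```text
time: 13.02
eef_pos: [0.4739, 0.1395, 0.406]
tcp_rot: [-0.165, -3.136, -0.002]
ft_force: [0.7, 1.0, 0.1]
opening: -0.0
```

```bash
python3 -c "
from b import *
blue('l');goto(*P['left'],.125)"
```

```text
scene [281.5 170.1] 155 [ 0.5561 -0.1224  0.04  ]
scene [301.6 174.1] 45 [ 0.5782 -0.0348  0.0877]
scene [344.8 177.8] 49 [0.526  0.0521 0.0873]
scene [307.5 203.9] 60 [0.6469 0.0404 0.0878]
scene [353.4 208.1] 61 [0.5946 0.1262 0.0876]
scene [383.6 225.6] 46 [0.566  0.1894 0.0501]
top [319.6 169.7] 79 [0.6472 0.0384 0.0891]
top [280.3 193. ] 88 [0.5956 0.1261 0.0888]
top [353.4 201.1] 87 [ 0.579  -0.0365  0.0889]
top [313.7 224.8] 79 [0.5258 0.0508 0.0886]
t 13.12 tip [0.4762 0.1391 0.2332] z [ 1.e-03  8.e-04 -1.e+00] yaw y 83.86 F [ 0.2  0.2 -0.2] op -0.0005251974838099136
turn deg [0.05 0.05 0.06]
shift tool mm (before turn) [-119.6   -0.3  108.3] (after) [-1.197e+02 -1.000e-01  1.082e+02]
```

View pics/scene_l.png

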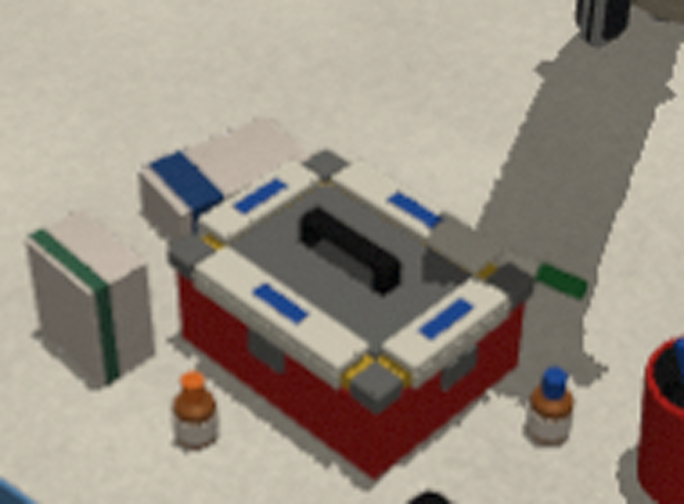

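View pics/top_l.png

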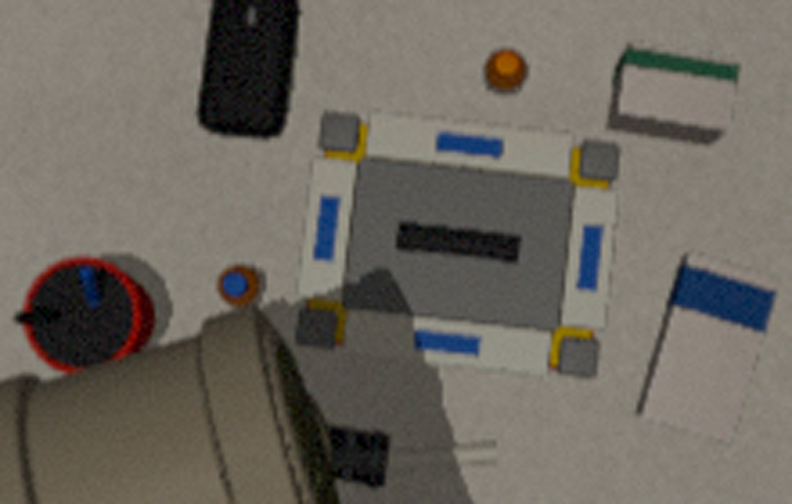

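All four stripes now sit at 0.087–0.089 m in both cameras. They are at scene crop (260,197), (415,210), (280,303) and (445,320). The box and bystanders are where they were, and the hand is well clear at the upper right.

```bash
python3 -c "
from plant import *
print(job_done())"
```

```text
the job is handed in; nothing more can be done
None
```

All four rim sections are pressed shut and the job is handed in, at about 13 s on the robot's clock. I pressed them with the shut fingertips in the order near, right, far, left. Each time I went on until I felt the stop at 88 mm, with about 12–18 N straight down.

- **Sections down:** after the hand had left, both cameras put all four stripes at 87–89 mm, against 96–97 mm before. The near section had stayed down for about 8 s by then.
- **Nothing moved:** the stripe positions show the box is where it was, within about 1–2 mm. In the last pictures the vials, cartons, mouse and cup look undisturbed. The marker was partly hidden behind the hand in the top view, but what shows of it looks unchanged. I compared these by eye and measured only the blue-capped vial and the flat carton.
- **Hand clear:** the fingertips ended 23 cm above the table, touching nothing.

Two readings to note:
- A sideways force of 5–8 N showed while I pressed against the stops, but the box did not shift.
- A little yellow can still be seen beside the corners, although every section measures fully down.

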